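# Load the die plate into the marking fixture

### The job

Load the larger of the two aluminium die plates into the marking fixture: lay it flat on the fixture's front apron, lengthways, then push it from behind with closed fingertips, over the raised lip and under the guide plate, until it drops flat into the pocket. Then slide it on until it bears firmly against the adjustable back stop, pressing there with about 10 N for a moment and never more than 20 N, and leave the other loose things on the table where they stand.

Things in the scene. Friction and masses are not known exactly. Their poses are not given: they have to be found in the camera images.
- die_plate_center (a point): The larger aluminium die plate, 90 x 50 x 10 mm, about 0.13 kg, lying flat on the table at first, with a dark rectangle on its top. This point is its centre (5 mm above its underside); x runs along the 90 mm, y along the 50 mm, z up. Either end may go first. Grip it across the 50 mm.
- die_plate: The same larger die plate; origin at the centre of its underside, axes as above.
- spare_plate_center (a point): The smaller die plate, 60 x 40 x 10 mm, not wanted. This point is its centre (5 mm above its underside). Which of the two plates lies nearer the robot varies.
- fixture: The grey and steel marking fixture, fixed to the table, 251 mm long, 100 wide. Origin on the table; x is the loading direction (away from the robot), y left, z up. Along x, in mm: apron -125 to -25, ramp of 9.5 degrees -25 to -13, lip -13 to -5, pocket -5 to 112, back wall behind it.
- apron_mid (a point): Where to lay the plate: middle of the flat apron before the lip, at x -73, y 0, z 25 mm in the fixture's frame, same axes. The apron is 70 mm wide and open at its sides. The two cheeks that centre the plate begin beyond it: about 63 mm apart at x -43, closing in to 52 mm at x -25 and staying so; tops at z 35.
- lip_edge (a point): Top rear edge of the lip at mid width: x -5, y 0, z 27 mm in the fixture's frame, same axes; 2 mm above the apron, 4 above the pocket floor. The plate drops once its rear end has passed this edge; 6 mm of that end still stand above the lip to push on. Sliding it up the ramp and over takes 1 to 3 N.
- pocket_floor (a point): Middle of the pocket floor: x 53.5, y 0, z 23 mm in the fixture's frame, same axes; 53 mm wide. The guide plate covers it from x 37 on (underside z 43, top z 53, screws to z 56), so it is loaded only from the front. The stop is a screw through the back wall, its rigid face 2 to 22 mm beyond the plate's front end when the plate just drops; its setting is not measured: feel for it.
- weight_big: Bystander: the larger check weight, with a knob, 47 mm wide, 60 tall; origin under its centre.
- weight_small: Bystander: the smaller check weight, 38 mm wide, 50 tall; origin under its centre.
- stamp: Bystander: hand date stamp, 36 x 62 x 91 mm tall; origin under its centre.
- roll: Bystander: grey roll of tape, 103 mm across, 48 tall, lying flat; origin under its centre.
- tape: Bystander: flat roll of masking tape, 103 mm across, 25 tall; origin under its centre.
- cutter: Bystander: yellow box cutter lying flat, 145 x 34 x 19 mm, long side along x; origin under its centre.
There are look-alikes about, which are no part of the job. What is shaped like the die_plate but yellow is not meant.

How it is judged:
On the way, in this order (a step that is already met when the one before it is completed fails the run):
1. the die plate lies flat on the fixture's apron, in front of the lip (x of die_plate_center in the frame of fixture between -0.115 and -0.055 m and y of die_plate_center in the frame of fixture between -0.015 and 0.015 m and z of die_plate_center in the frame of fixture between 0.028 and 0.033 m and angle between die_plate's own z axis and vertical below 0.06 rad), for 0.2 s.
2. the die plate has dropped flat into the pocket and, pushed on its end with more than 5 N, moves no further: it bears against the back stop (x of die_plate_center in the frame of fixture between 0.0405 and 0.064 m and y of die_plate_center in the frame of fixture between -0.003 and 0.003 m and z of die_plate_center in the frame of fixture below 0.0292 m and angle between die_plate's own z axis and vertical below 0.02 rad and contact force between the fingers and die_plate above 5 N and horizontal distance between the grasp point and die_plate_center above 0.042 m and linear speed of die_plate below 0.004 m/s), for 0.15 s.
At the end, for the whole second after the job is handed in: the die plate, once borne against the back stop, lies flat in the pocket behind the lip (centre 40.5 to 64 mm along and within 3 mm across in the fixture's frame, under 29.2 mm high, tilt under 0.02 rad), at rest and let go (x of die_plate_center in the frame of fixture between 0.0405 and 0.064 m and y of die_plate_center in the frame of fixture between -0.003 and 0.003 m and z of die_plate_center in the frame of fixture below 0.0292 m and angle between die_plate's own z axis and vertical below 0.02 rad and linear speed of die_plate below 0.005 m/s and contact force between the fingers and die_plate below 0.1 N); the robot touches nothing.
It fails at once if once its front end is over the lip, the die plate is pushed with more than 20 N (x of die_plate_center in the frame of fixture above -0.035 m and y of die_plate_center in the frame of fixture between -0.02 and 0.02 m and z of die_plate_center in the frame of fixture below 0.05 m and contact force between the fingers and die_plate above 20 N).
It fails at once if another thing on the table is moved by more than 30 mm (distance of any of weight_big, weight_small, stamp, roll, tape, cutter, spare_plate_center from where it was at the start of the episode above 0.03 m).
It also fails if it takes over 64 s, if anything falls off the work surface, if the arm or the gripper's body presses on something with over 40 N, if the wrist force passes 120 N, or if a joint passes its speed limit or range.

### The arm

A 7-joint arm with a two-finger parallel gripper is mounted at the origin on a cart in front of the work surface, level with it; the furniture and walls round the work are solid. World frame = base frame: x ahead of the robot, y to its left, z up, the work surface at z = 0. Lengths are in m, angles in rad, forces in N, time in s.
With the tool pointing down it reaches from about 0.35 to 0.9 m from the base axis. Payload 8.1 kg.
Tool frame: the origin (TCP) lies midway between the tips of the shut fingers; the grasp point (between the pads) lies 19 mm behind it; y points along the fingers, z is the direction in which the jaws open and shut, and the axes are right-handed (so a half turn about y gives the same grasp; the last joint's range is limited). The gripper opens to 85 mm and grips with 20 to 120 N. Pads are 22 mm wide; open, the fingers measure 114 mm over their backs; the gripper's body (76 mm by 85 mm) begins 54 mm behind the grasp point. The pads swing forward as they close: fully open they stand 13 mm farther back than shut.
Start: joints at [1.238, 0.434, 0.025, 1.573, -0.012, 1.134, -0.075], TCP at [0.142, -0.609, 0.201] pointing down, gripper open.
Joint ranges: [-2.62, 2.62], [-0.44, 2.09], [-1.27, 1.32], [0.08, 2.57], [-1.32, 4.46], [0.12, 2], [-2.74, 2.74]. Speed limits (rad/s): [2.22, 2.22, 3.01, 3.01, 3.14, 3.14, 3.14].

### API

Orientations are given as [roll, pitch, yaw] about the fixed x, y, z axes, in that order (R = Rz(yaw) Ry(pitch) Rx(roll)).
In Python, from rig import env, eyes gives the robot as it stands.
- The arm moves only by the shell command python3 -m creep 'ROWS'. ROWS is a JSON object of lists of equal length, an entry for each row: "dr": the turn, a rotation vector about the tool's x, y, z in degrees, a list of three; "delta_pos": the shift along the tool's x, y, z in mm, a list of three; "hand": the opening, from 0 (shut) to 1 (fully open). In form: {"dr": [[rx, ry, rz], ...], "delta_pos": [[tx, ty, tz], ...], "hand": [hand, ...]}. A call has 1 to 20 rows; each row is the pose to reach, as a shift and turn from the pose measured when the call began, along the tool's axes at that moment; what a row does not reach only later rows make up. A row lasts 1/10 s, in which the tool goes at most 50 mm and 8.59 degrees, less where a joint would pass 70% of its speed; a pose out of reach is approached as far as the arm can. A call with a gripper value outside its range is refused whole. The fingers move at their own pace and stop on an object; the grip force is fixed at half the most. Time passes only in rows, so rows that repeat a pose let the fingers close. It gives the time, the measured TCP pose, the force and the opening at its end, in the units of the state.
- env.state(): the state, without advancing time (a new reading comes with each control period).
- eyes.get_image(name): name is "side" or "top"; returns the picture (400x640x3 uint8, red, green, blue); there is no depth.
- eyes.camera_info(name): a dict with "camera_matrix" (3x3 intrinsics, pixels), "rvec" (rotation vector, rad) and "tvec" (3), from world to camera coordinates, as OpenCV has them. Camera axes: x right, y down, z forward; pixel columns grow to the right and rows downward; lengths in m; the calibration is good to about 2 mm. A picture is of the moment at which its call begins. camera_info takes no time and is no camera call.
- env.hand_in(): hands the job in, once; it reports no verdict.
The state is a dict: "clock": time; "joint_positions": joint angles; "qd": joint speeds; "effort": joint torques, N m; "position": TCP position; "orientation": TCP orientation; "force": force on the tool from outside, world axes, zero at the start; "moment": the same for the moment, N m; "finger_gap": finger opening in m.
Only numpy, scipy, OpenCV 4.12 (cv2) and the standard library are available. Lean on these libraries where they do the work, as an engineer would, in place of code of your own. Each camera call takes 0.05 s, during which the arm holds its last target. There are 200 camera calls.

## Working session

There is one attempt and no reset: what is moved stays moved. The work goes in short steps, Python scripts to look and compute and a shell command to move; the robot and the scene stay as the last step left them, time stands still between calls to the robot, and variables do not carry over. Pictures are saved under pics/ and viewed, about 8 in all and at most 12, crops included, and the job is handed in when it is done.

```bash
mkdir -p pics; python3 - <<'E'
from rig import env, eyes
import cv2
for n in("side","top"):
    im=eyes.get_image(n); cv2.imwrite(f"pics/{n}0.png",im[:,:,::-1]); c=eyes.camera_info(n); print(n,c)
print(env.state())
E
```

```text
side {'camera_matrix': array([[515.39278342,   0.        , 320.23557283],
       [  0.        , 515.39278342, 197.61769471],
       [  0.        ,   0.        ,   1.        ]]), 'rvec': array([ 0.32777626, -2.7398507 ,  1.26564901]), 'tvec': array([0.54190445, 0.09435983, 1.39628755])}
top {'camera_matrix': array([[424.23699707,   0.        , 317.59887749],
       [  0.        , 424.23699707, 202.0295489 ],
       [  0.        ,   0.        ,   1.        ]]), 'rvec': array([ 2.10109021, -2.1293062 ,  0.18217243]), 'tvec': array([0.05497152, 0.55060985, 1.25830251])}
{'clock': 0.1, 'joint_positions': array([ 1.23838689,  0.43517705,  0.02499484,  1.57405351, -0.01161942,
        1.13401427, -0.07510636]), 'qd': array([ 1.67524674e-03, -1.38142450e-03,  7.52208084e-04, -3.07310545e-03,
        3.25625692e-04, -1.65123850e-05,  1.13954499e-04]), 'effort': array([ 2.58288237e-03, -6.71750450e+01,  1.02794353e+00, -3.16903210e+01,
        1.58087461e-02,  7.30178406e-03, -1.72707007e-05]), 'position': array([ 0.14218558, -0.60806646,  0.20037165]), 'orientation': array([-1.57229770e+00, -1.28113817e-04, -2.91188689e+00]), 'force': array([ 0.27193721, -0.44298435, -0.08615209]), 'moment': array([-0.01445457, -0.01938174, -0.02761173]), 'finger_gap': 0.08540041132144595}
```

View pics/top0.png

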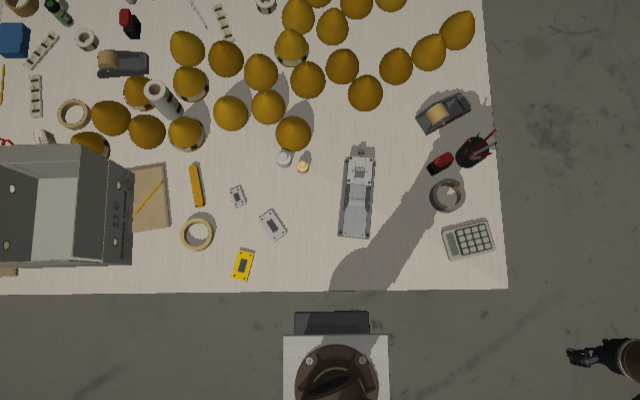

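View pics/side0.png

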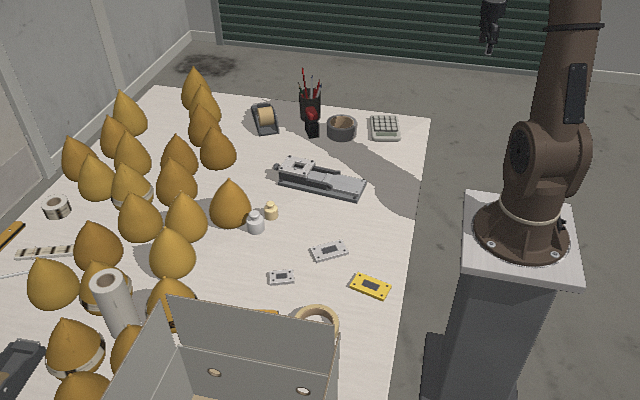

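The top view shows the big plate at about (273,224), the spare at (237,196), the yellow decoy at (243,264) and the fixture at (340–375, 145–238). The side view shows the big plate at (329,250) and the fixture at (275–367, 160–200). I'll zoom in on these.

```bash
cat > h.py <<'E'
import numpy as np, cv2
from rig import env, eyes
def cam(n):
    c=eyes.camera_info(n); R=cv2.Rodrigues(np.array(c["rvec"]))[0]; return np.array(c["camera_matrix"]),R,np.array(c["tvec"]).ravel()
def ray(n,p,z):
    K,R,t=cam(n); d=R.T@np.linalg.inv(K)@np.array([p[0],p[1],1.]); o=-R.T@t
    return o+d*(z-o[2])/d[2]
def proj(n,P):
    K,R,t=cam(n); return cv2.projectPoints(np.atleast_2d(np.array(P,float)),cv2.Rodrigues(R)[0],t,K,None)[0][:,0]
E
python3 - <<'E'
import cv2,numpy as np
t=cv2.imread("pics/top0.png"); s=cv2.imread("pics/side0.png")
r=lambda im,x,y,w,h,f:cv2.resize(im[y:y+h,x:x+w],None,fx=f,fy=f,interpolation=cv2.INTER_CUBIC)
a=r(t,250,200,48,48,6); b=r(t,330,140,50,105,5.4857142); c=r(s,300,230,60,45,6); d=r(s,265,145,110,65,4)
W=np.zeros((580,800,3),np.uint8)
W[0:288,0:288]=a; W[0:b.shape[0],290:290+b.shape[1]]=b[:580]; W[300:570,0:288]=c[:270,:288]
cv2.imwrite("pics/z0.png",W); cv2.imwrite("pics/z1.png",r(s,265,145,110,65,7))
E
```

```text
(no output)
```

View pics/z0.png

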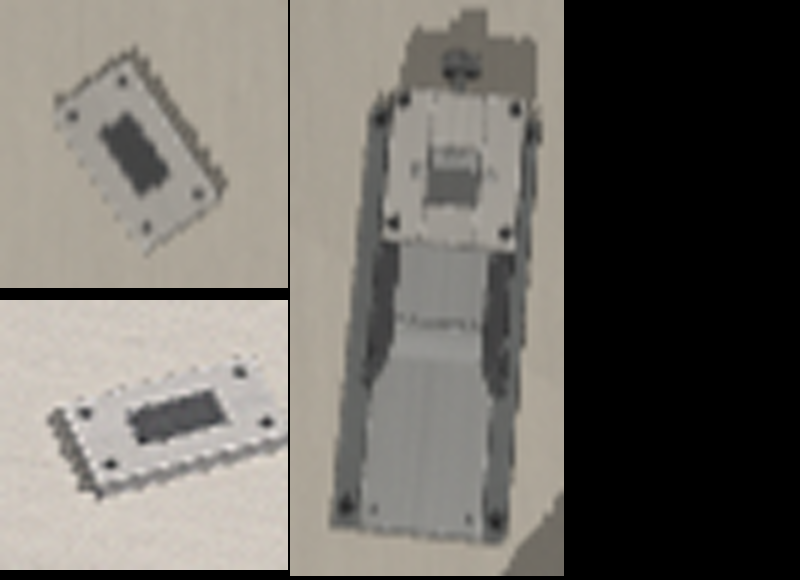

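View pics/z1.png

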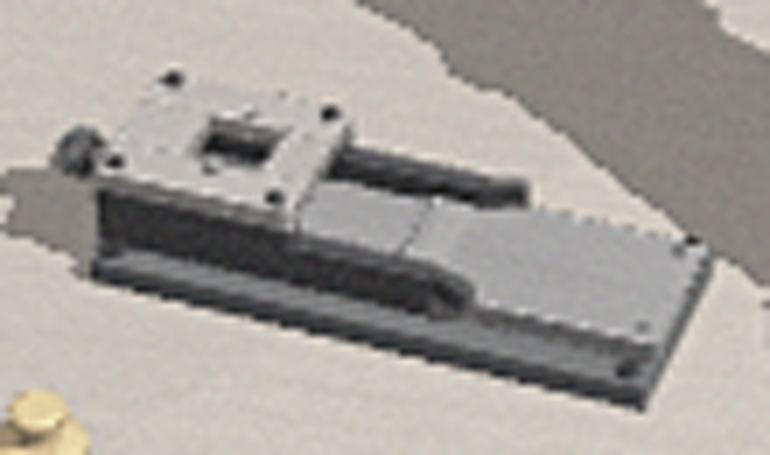

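```bash
python3 - <<'E'
from h import *
f=5.4857142
T=lambda x,y:((x-290+.5)/f-.5+330,(y+.5)/f-.5+140)
S=lambda x,y:((x+.5)/7-.5+265,(y+.5)/7-.5+145)
def show(k,cm,a,b,z):
    A,B=ray(cm,a,z),ray(cm,b,z); m=(A+B)/2; d=A-B
    print(k,cm,"mid",m.round(4),"w",np.linalg.norm(d).round(4),"yaw",np.degrees(np.arctan2(-d[0],d[1])).round(2)); return m
m=[show("apron","top",T(360,525),T(489,540),.025),show("lip","top",T(396,321),T(483,326),.027),show("gfront","top",T(382,239),T(514,250),.053),show("grear","top",T(398,91),T(531,101),.053)]
n=[show("apron","side",S(655,347),S(713,260),.025),show("lip","side",S(400,250),S(438,199),.027),show("gfront","side",S(291,226),S(347,132),.053),show("gscrewR","side",S(115,162),S(173,78),.056),show("gscrewF","side",S(274,198),S(330,113),.056)]
show("gscrewR","top",T(405,98),T(516,108),.056);show("gscrewF","top",T(392,221),T(504,233),.056)
for q in(m,n):
    d=q[2]-q[0]; print(np.degrees(np.arctan2(d[1],d[0])),np.linalg.norm(d[:2]))
# plate
for cm,(x,y,w,h) in(("top",(250,200,48,56)),("side",(295,230,65,45))):
    im=cv2.imread(f"pics/{cm}0.png")[y:y+h,x:x+w]; g=cv2.cvtColor(im,cv2.COLOR_BGR2GRAY)
    k=(g<100).astype(np.uint8); N,l,st,ce=cv2.connectedComponentsWithStats(k)
    for i in range(1,N):
        if st[i,4]>25:
            ys,xs=np.nonzero(l==i); P=np.array([ray(cm,(u+x,v+y),.01)[:2] for u,v in zip(xs,ys)],np.float32)
            W,V=np.linalg.eigh(np.cov(P.T)); v=V[:,1]; print(cm,"blob",st[i],P.mean(0),np.degrees(np.arctan2(v[1],v[0]))%180,np.sqrt(12*W))
f=6
P=lambda x,y:ray("top",((x+.5)/f-.5+250,(y+.5)/f-.5+200),.01)
Q=[P(72,116),P(122,81),P(198,193),P(147,227)]
print(np.mean(Q,0)); d=Q[3]-Q[0]+Q[2]-Q[1]; print("yaw",np.degrees(np.arctan2(d[1],d[0]))%180)
E
```

```text
apron top mid [ 0.4455 -0.0639  0.025 ] w 0.0732 yaw -7.45
lip top mid [ 0.5654 -0.0757  0.027 ] w 0.0499 yaw -4.23
gfront top mid [ 0.6058 -0.0798  0.053 ] w 0.0748 yaw -5.81
grear top mid [ 0.693  -0.0918  0.053 ] w 0.0763 yaw -5.45
apron side mid [ 0.4455 -0.0586  0.025 ] w 0.0635 yaw -12.12
lip side mid [ 0.565  -0.0822  0.027 ] w 0.0389 yaw -11.25
gfront side mid [ 0.6057 -0.0708  0.053 ] w 0.0692 yaw -5.38
gscrewR side mid [ 0.6885 -0.09    0.056 ] w 0.0645 yaw -6.01
gscrewF side mid [ 0.6158 -0.0812  0.056 ] w 0.064 yaw -6.98
gscrewR top mid [ 0.688  -0.0892  0.056 ] w 0.0636 yaw -6.33
gscrewF top mid [ 0.6153 -0.0799  0.056 ] w 0.0636 yaw -7.22
-5.656486356890503 0.16113243256319743
-4.3772615855215005 0.16058529255766377
top blob [17 19 11 13 79] [0.48715654 0.19318591] 34.53608612563815 [0.01994885 0.04020402]
side blob [27 15 15  9 76] [0.4878562  0.19078808] 36.94326368215019 [0.01863025 0.03851887]
[0.48675903 0.19339728 0.01      ]
yaw 34.033042375315404
```

```bash
cat >> h.py <<'E'
from scipy.spatial.transform import Rotation as Ro
def go(p,yaw):
    "delta rows (mm, deg) to reach tool-down pose at p, yaw deg"
    s=env.state(); R=Ro.from_euler("xyz",s["orientation"]); G=Ro.from_euler("xyz",[-np.pi/2,0,np.radians(yaw)])
    print("delta",(R.inv().apply(np.array(p)-s["position"])*1000).round(1),"dr",np.degrees((R.inv()*G).as_rotvec()).round(2))
def st():
    s=env.state(); print(s["clock"],s["position"].round(4),np.degrees(s["orientation"]).round(2),s["force"].round(2),s["finger_gap"].round(4))
E
python3 -c "
from h import *
go([.487,.193,.17],-145.7)"
```

```text
delta [-518.2   31.4 -701.5] dr [ 9.000e-02 -2.114e+01 -1.000e-02]
```

```bash
python3 -m creep '{"dr":[[0,-21.1,0],[0,-21.1,0],[0,-21.1,0],[0,-21.1,0],[0,-21.1,0],[0,-21.1,0],[0,-21.1,0],[0,-21.1,0],[0,-21.1,0],[0,-21.1,0],[0,-21.1,0],[0,-21.1,0],[0,-21.1,0],[0,-21.1,0],[0,-21.1,0],[0,-21.1,0],[0,-21.1,0],[0,-21.1,0],[0,-21.1,0],[0,-21.1,0]],"delta_pos":[[-518,0,-701],[-518,0,-701],[-518,0,-701],[-518,0,-701],[-518,0,-701],[-518,0,-701],[-518,0,-701],[-518,0,-701],[-518,0,-701],[-518,0,-701],[-518,0,-701],[-518,0,-701],[-518,0,-701],[-518,0,-701],[-518,0,-701],[-518,0,-701],[-518,0,-701],[-518,31,-701],[-518,31,-701],[-518,31,-701]],"hand":[0.75,0.75,0.75,0.75,0.75,0.75,0.75,0.75,0.75,0.75,0.75,0.75,0.75,0.75,0.75,0.75,0.75,0.75,0.75,0.75]}'; python3 -c "
from h import *
st();go([.487,.193,.02],-145.7)"
```

```text
clock: 2.1
position: [0.4861, 0.1924, 0.1694]
orientation: [-1.573, -0.002, -2.542]
force: [-0.5, 0.4, -0.6]
finger_gap: 0.0639Traceback (most recent call last):
  File "<string>", line 3, in <module>
    st();go([.487,.193,.02],-145.7)
    ~~^^
  File "h.py", line 16, in st
    s=env.state(); print(s["clock"],s["position"].round(4),np.degrees(s["orientation"]).round(2),s["force"].round(2),s["finger_gap"].round(4))
                                                                                                                     ^^^^^^^^^^^^^^^^^^^^^
AttributeError: 'float' object has no attribute 'round'
```

```bash
sed -i 's/s\["finger_gap"\].round(4)/s["finger_gap"]/' h.py; python3 -m creep '{"dr":[[0,0,0],[0,0,0],[0,0,0],[0,0,0],[0,0,0],[0,0,0],[0,0,0]],"delta_pos":[[0,40,0],[0,80,0],[0,110,0],[0,130,0],[0,142,0],[0,142,0],[0,142,0]],"hand":[0.75,0.75,0.75,0.75,0.75,0.75,0.75]}'; python3 - <<'E'
from h import *
st();go([.487,.193,.003],-145.7)
t=eyes.get_image("top")[:,:,::-1]; s=eyes.get_image("side")[:,:,::-1]
r=lambda im,x,y,w,h,f:cv2.resize(im[y:y+h,x:x+w],None,fx=f,fy=f,interpolation=cv2.INTER_CUBIC)
cv2.imwrite("pics/g1.png",np.hstack([r(t,240,190,66,75,6),r(s,295,205,66,75,6)]))
E
```

```text
clock: 2.8
position: [0.4864, 0.1922, 0.0285]
orientation: [-1.572, -0.001, -2.543]
force: [-0.1, 0.4, 1.0]
finger_gap: 0.0639
2.8 [0.4864 0.1922 0.0285] [-9.0090e+01 -5.0000e-02 -1.4571e+02] [-0.05  0.38  1.02] 0.06385497520844334
delta [-1.  25.5 -0.2] dr [ 0.09 -0.01  0.05]
```

View pics/g1.png

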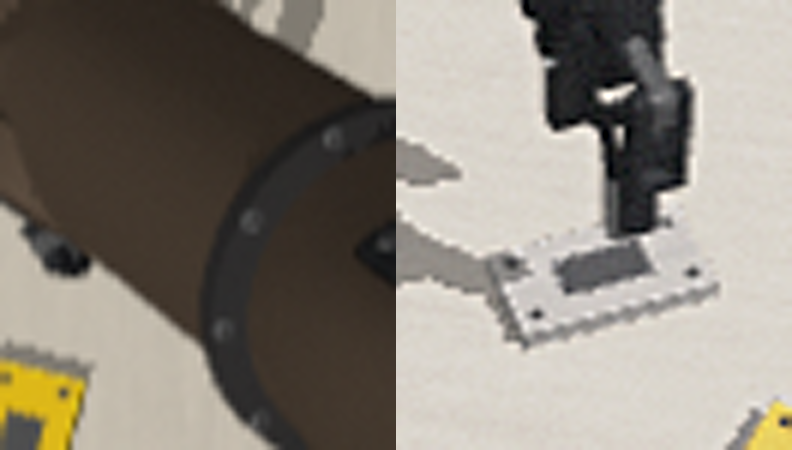

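```bash
python3 - <<'E'
from h import *
s=env.state(); R=Ro.from_euler("xyz",s["orientation"]).as_matrix()
for sg in(-1,0,1):
    p=s["position"]+R[:,2]*sg*.037-np.array([0,0,-.006]); q=proj("side",p)[0]; print(sg,p.round(3),((q-[295,205])*6+[396,0]).round())
E
```

```text
-1 [0.466 0.223 0.035] [634. 286.]
0 [0.487 0.193 0.035] [602. 227.]
1 [0.507 0.162 0.035] [571. 171.]
```

The side view shows the finger tips astride the plate, but seemingly higher than calculated. I'll go down in steps while watching the force.

```bash
python3 -m creep '{"dr":[[0,0,0],[0,0,0],[0,0,0],[0,0,0]],"delta_pos":[[-1,8,0],[-1,16,0],[-1,20,0],[-1,20,0]],"hand":[0.75,0.75,0.75,0.75]}'; python3 - <<'E'
from h import *
st()
s=env.state();R=Ro.from_euler("xyz",s["orientation"]).as_matrix()
for dz in(0,.01,.02):
    print(proj("side",[s["position"]-R[:,2]*.037+[0,0,dz]]))
im=eyes.get_image("side")[:,:,::-1]; cv2.imwrite("pics/g2.png",cv2.resize(im[205:280,295:361],None,fx=6,fy=6,interpolation=cv2.INTER_CUBIC))
E
```

```text
clock: 3.3
position: [0.4868, 0.193, 0.0079]
orientation: [-1.573, -0.002, -2.543]
force: [-0.8, -0.3, -0.6]
finger_gap: 0.0637
3.3 [0.4868 0.193  0.0079] [-9.0100e+01 -9.0000e-02 -1.4568e+02] [-0.79 -0.33 -0.61] 0.0636876029463046
[[334.41293541 260.09372869]]
[[334.4614617  257.39650729]]
[[334.51047188 254.67239028]]
```

View pics/g2.png

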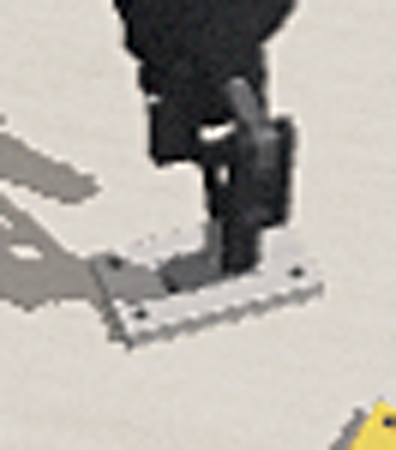

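The tip seems to end at about pixel (335,250), so I can't settle its height from this crop. I'll take a larger crop with the projected tool points marked.

```bash
python3 - <<'E'
from h import *
s=env.state();R=Ro.from_euler("xyz",s["orientation"]).as_matrix()
im=eyes.get_image("side")[:,:,::-1]; x0,y0,f=290,170,7
o=cv2.resize(im[y0:y0+85,x0:x0+85],None,fx=f,fy=f,interpolation=cv2.INTER_CUBIC)
o=cv2.convertScaleAbs(o,alpha=1.5,beta=30)
for sg,c in((-1,(0,0,255)),(0,(0,255,0)),(1,(255,0,0))):
    for h in(0,.02,.04,.06,.08):
        q=(proj("side",s["position"]+R[:,2]*sg*.032-R[:,1]*h)[0]-[x0,y0]+.5)*f
        cv2.circle(o,tuple(int(v) for v in q),3,c,-1)
cv2.imwrite("pics/g3.png",o)
E
```

```text
(no output)
```

View pics/g3.png

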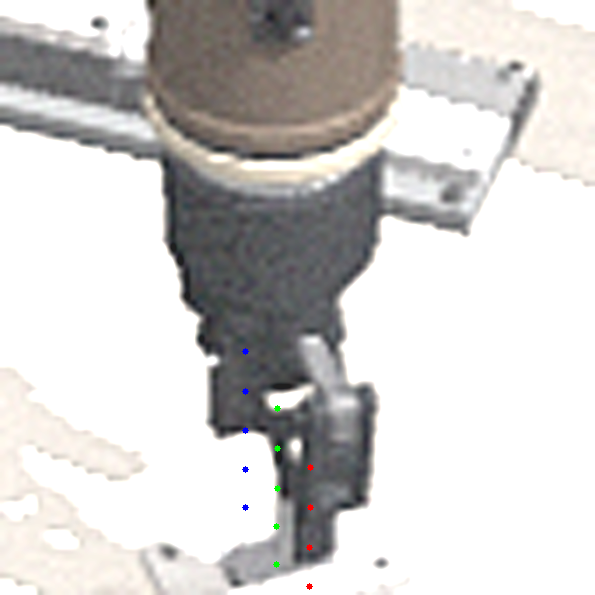

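The visible near finger lies on the projected line for its side, with its tip about 12 mm above the TCP level. That fits the swing-back, so I'll keep going down.

```bash
python3 -m creep '{"dr":[[0,0,0],[0,0,0],[0,0,0],[0,0,0],[0,0,0]],"delta_pos":[[0,3,0],[0,6,0],[0,8,0],[0,10,0],[0,10,0]],"hand":[0.75,0.75,0.75,0.75,0.75]}'
```

```text
clock: 3.9
position: [0.4871, 0.1932, -0.0017]
orientation: [-1.573, -0.001, -2.543]
force: [0.4, -1.0, -0.5]
finger_gap: 0.0642
```

```bash
python3 -m creep '{"dr":[[0,0,0],[0,0,0],[0,0,0],[0,0,0],[0,0,0],[0,0,0],[0,0,0],[0,0,0]],"delta_pos":[[0,2,0],[0,2,0],[0,2,0],[0,2,0],[0,2,0],[0,2,0],[0,2,0],[0,2,0]],"hand":[0.65,0.55,0.5,0.4,0.4,0.4,0.4,0.4]}'
```

```text
clock: 4.7
position: [0.4871, 0.1932, -0.0037]
orientation: [-1.573, -0.001, -2.543]
force: [-0.1, -0.1, 0.1]
finger_gap: 0.0341
```

```bash
python3 - <<'E'
from h import *
s=env.state();R=Ro.from_euler("xyz",s["orientation"]).as_matrix()
im=eyes.get_image("side")[:,:,::-1]; x0,y0,f=290,195,8
o=cv2.resize(im[y0:y0+70,x0:x0+80],None,fx=f,fy=f,interpolation=cv2.INTER_CUBIC)
for sg,c in((-1,(0,0,255)),(1,(255,0,0))):
    for h in(0,.02,.04,.06):
        q=(proj("side",s["position"]+R[:,2]*sg*.017-R[:,1]*h)[0]-[x0,y0]+.5)*f
        cv2.circle(o,tuple(int(v) for v in q),2,c,-1)
cv2.imwrite("pics/g4.png",o)
E
```

```text
(no output)
```

View pics/g4.png

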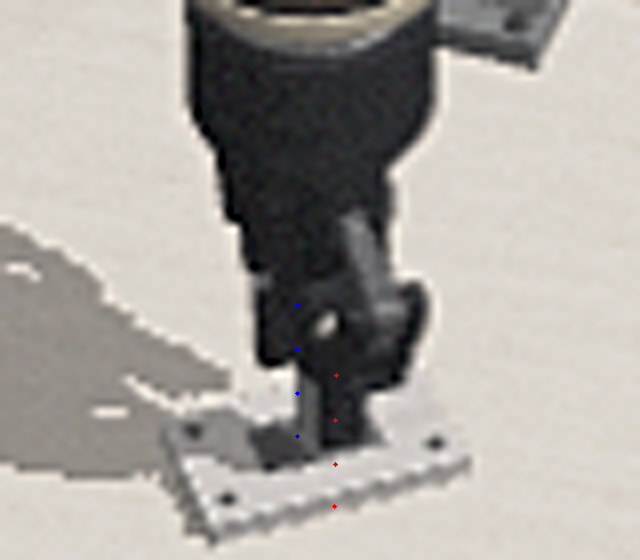

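The gap went to the commanded 34 mm, so nothing is held. The picture shows the tip over the plate at about (332,251), the plate not moved and no force on the tool. I'll feel downward for the plate's top.

```bash
python3 -m creep '{"dr":[[0,0,0],[0,0,0],[0,0,0]],"delta_pos":[[0,2,0],[0,3,0],[0,3,0]],"hand":[0.4,0.4,0.4]}';python3 -m creep '{"dr":[[0,0,0],[0,0,0],[0,0,0]],"delta_pos":[[0,2,0],[0,3,0],[0,3,0]],"hand":[0.4,0.4,0.4]}'; python3 -c "
from h import *
for z in(.005,.015,.025):
  p=ray('side',(332.5,250.9),z); s=env.state(); R=Ro.from_euler('xyz',s['orientation']); print(z,p, R.inv().apply(p-s['position']))"
```

```text
clock: 5.05
position: [0.4869, 0.1931, -0.0069]
orientation: [-1.573, -0.001, -2.543]
force: [0.9, -0.6, 0.3]
finger_gap: 0.0344
clock: 5.35
position: [0.4868, 0.193, -0.0101]
orientation: [-1.573, -0.002, -2.543]
force: [-0.7, 0.3, 0.4]
finger_gap: 0.0342
0.005 [0.47837706 0.19041583 0.005     ] [ 0.00842542 -0.01511468 -0.00257981]
0.015 [0.47636197 0.19976777 0.015     ] [ 0.0048332  -0.02510411 -0.01145825]
0.025 [0.47434688 0.20911971 0.025     ] [ 0.00124097 -0.03509353 -0.02033669]
```

```bash
python3 -m creep '{"dr":[[0,0,0],[0,0,0],[0,0,0],[0,0,0],[0,0,0],[0,0,0],[0,0,0],[0,0,0]],"delta_pos":[[0,0,0],[0,0,0],[0,0,0],[0,0,0],[0,4,0],[0,8,0],[0,10,0],[0,10,0]],"hand":[0.75,0.75,0.75,0.75,0.75,0.75,0.75,0.75]}'; python3 -m creep '{"dr":[[0,0,0],[0,0,0],[0,0,0]],"delta_pos":[[0,2,0],[0,4,0],[0,4,0]],"hand":[0.75,0.75,0.75]}'; python3 - <<'E'
from h import *
s=env.state();R=Ro.from_euler("xyz",s["orientation"]).as_matrix()
im=eyes.get_image("side")[:,:,::-1]; x0,y0,f=290,195,8
o=cv2.resize(im[y0:y0+75,x0:x0+80],None,fx=f,fy=f,interpolation=cv2.INTER_CUBIC)
cv2.imwrite("pics/g5.png",o)
E
```

```text
clock: 6.15
position: [0.4864, 0.1929, -0.0206]
orientation: [-1.573, -0.002, -2.542]
force: [-0.1, 0.2, -0.1]
finger_gap: 0.0641
clock: 6.45
position: [0.4862, 0.1928, -0.0249]
orientation: [-1.573, -0.003, -2.542]
force: [0.2, 0.3, -0.0]
finger_gap: 0.0642
```

View pics/g5.png

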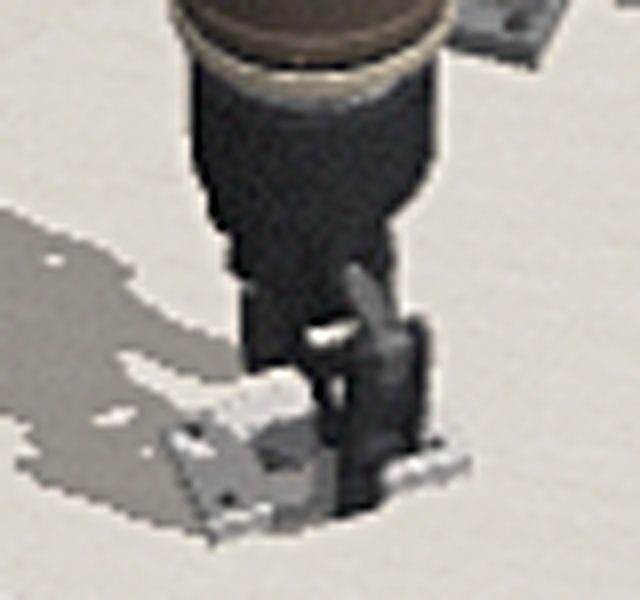

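The near finger now hides the plate's near edge, with its tip at about pixel (334.4, 259.4).

```bash
python3 -c "
from h import *
for z in(0,.005,.01,.015):
  p=ray('side',(334.4,259.2),z); s=env.state(); R=Ro.from_euler('xyz',s['orientation']); print(z,p, R.inv().apply(p-s['position']))"
```

```text
0 [4.68149336e-01 2.13255150e-01 1.11022302e-16] [ 0.00355222 -0.02470582 -0.0270943 ]
0.005 [0.46719915 0.21779064 0.005     ] [ 0.00179262 -0.02970163 -0.03138606]
0.01 [0.46624897 0.22232613 0.01      ] [ 3.30230950e-05 -3.46974442e-02 -3.56778203e-02]
0.015 [0.46529879 0.22686163 0.015     ] [-0.00172658 -0.03969326 -0.03996958]
```

```bash
python3 -m creep '{"dr":[[0,0,0],[0,0,0],[0,0,0],[0,0,0],[0,0,0],[0,0,0],[0,0,0],[0,0,0],[0,0,0]],"delta_pos":[[0,1.5,0],[0,1.5,0],[0,1.5,0],[0,1.5,0],[0,1.5,0],[0,1.5,0],[0,1.5,0],[0,1.5,0],[0,1.5,0]],"hand":[0.7,0.65,0.6,0.5,0.4,0.4,0.4,0.4,0.4]}'
```

```text
clock: 7.4
position: [0.4863, 0.1929, -0.0257]
orientation: [-1.573, -0.003, -2.542]
force: [-3.0, -2.1, 8.4]
finger_gap: 0.0474
```

```bash
python3 -m creep '{"dr":[[0,0,0],[0,0,0],[0,0,0],[0,0,0]],"delta_pos":[[0,-1,0],[0,-1.5,0],[0,-1.5,0],[0,-1.5,0]],"hand":[0.3,0.3,0.3,0.3]}';python3 -m creep '{"dr":[[0,0,0],[0,0,0],[0,0,0],[0,0,0],[0,0,0]],"delta_pos":[[0,-4,0],[0,-10,0],[0,-20,0],[0,-20,0],[0,-20,0]],"hand":[0.3,0.3,0.3,0.3,0.3]}'
```

```text
clock: 7.8
position: [0.4863, 0.1928, -0.0242]
orientation: [-1.573, -0.003, -2.542]
force: [-0.4, 0.1, -0.9]
finger_gap: 0.0476
clock: 8.3
position: [0.4867, 0.1929, -0.0037]
orientation: [-1.572, -0.002, -2.543]
force: [0.0, -0.3, 0.1]
finger_gap: 0.0471
```

```bash
python3 -c "
from h import *
go([.497,-.068,.06],173.6)"
```

```text
delta [138.7 -63.8 221.2] dr [ 0.05 40.72  0.12]
```

```bash
python3 -m creep '{"dr":[[0,0,0],[0,0,0],[0,5,0],[0,10,0],[0,15,0],[0,20,0],[0,26,0],[0,32,0],[0,38,0],[0,40.7,0],[0,40.7,0],[0,40.7,0],[0,40.7,0]],"delta_pos":[[0,-30,0],[0,-64,0],[17,-64,27],[34,-64,54],[51,-64,81],[68,-64,108],[85,-64,135],[102,-64,162],[120,-64,190],[132,-64,210],[138.7,-64,221.2],[138.7,-64,221.2],[138.7,-64,221.2]],"hand":[0.3,0.3,0.3,0.3,0.3,0.3,0.3,0.3,0.3,0.3,0.3,0.3,0.3]}'; python3 - <<'E'
from h import *
st();go([.497,-.068,.01],173.6)
t=eyes.get_image("top")[:,:,::-1]; s=eyes.get_image("side")[:,:,::-1]
r=lambda im,x,y,w,h,f:cv2.resize(im[y:y+h,x:x+w],None,fx=f,fy=f,interpolation=cv2.INTER_CUBIC)
cv2.imwrite("pics/p1.png",np.hstack([r(t,325,140,60,112,5),r(s,265,115,110,112,5)[:560,:490]]))
E
```

```text
clock: 9.6
position: [0.497, -0.0667, 0.0601]
orientation: [-1.572, -0.002, 3.032]
force: [0.8, -0.2, -0.2]
finger_gap: 0.0468
9.6 [ 0.497  -0.0667  0.0601] [-9.0050e+01 -1.3000e-01  1.7373e+02] [ 0.8  -0.25 -0.18] 0.04676184064497146
delta [-0.3 50.1  1.3] dr [0.05 0.13 0.13]
```

View pics/p1.png

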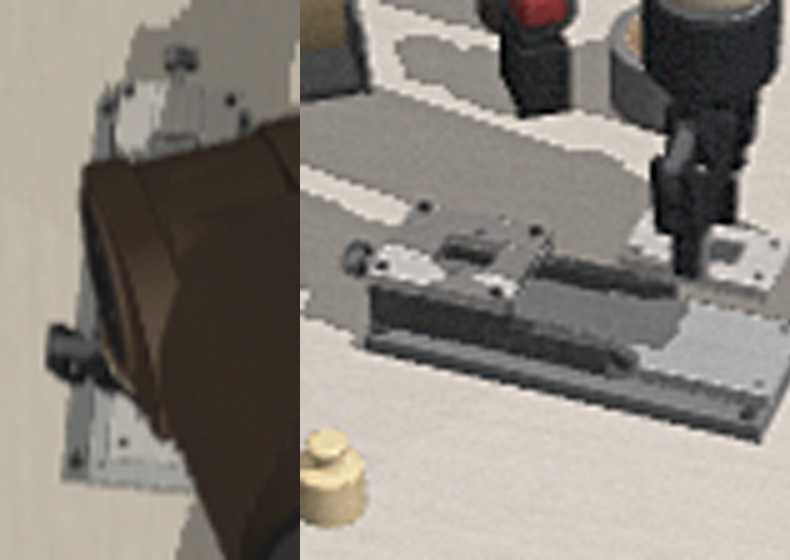

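```bash
python3 - <<'E'
from h import *
f=6
P=lambda x,y:ray("top",((x+.5)/f-.5+250,(y+.5)/f-.5+200),.01)[:2]
Q=np.array([P(72,116),P(122,81),P(198,193),P(147,227)]); c=Q.mean(0); a=np.radians(34.3)
print("holes local",((Q-c)@np.array([[np.cos(a),-np.sin(a)],[np.sin(a),np.cos(a)]])).round(4))
tcp=env.state()["position"]; a=np.radians(-6.3); M=np.array([[np.cos(a),-np.sin(a)],[np.sin(a),np.cos(a)]])
for n,p in(("top",(349.6,228.2)),("side",(357.4,170.))):
  for z in(.085,.094):
    w=ray(n,p,z); print(n,z,w.round(4),"rel TCP",((w-tcp)[:2]@M).round(4))
s=eyes.get_image("side")[:,:,::-1]; cv2.imwrite("pics/p2.png",cv2.resize(s[148:182,322:368],None,fx=14,fy=14,interpolation=cv2.INTER_CUBIC))
E
```

```text
holes local [[ 0.0359  0.0159]
 [ 0.0363 -0.0162]
 [-0.0364 -0.0158]
 [-0.0358  0.0162]]
top 0.085 [ 0.4645 -0.0471  0.085 ] rel TCP [-0.0345  0.0154]
top 0.094 [ 0.4633 -0.0465  0.094 ] rel TCP [-0.0357  0.0158]
side 0.085 [ 0.4633 -0.0617  0.085 ] rel TCP [-0.0341  0.0007]
side 0.094 [ 0.4615 -0.05    0.094 ] rel TCP [-0.0372  0.0122]
```

View pics/p2.png

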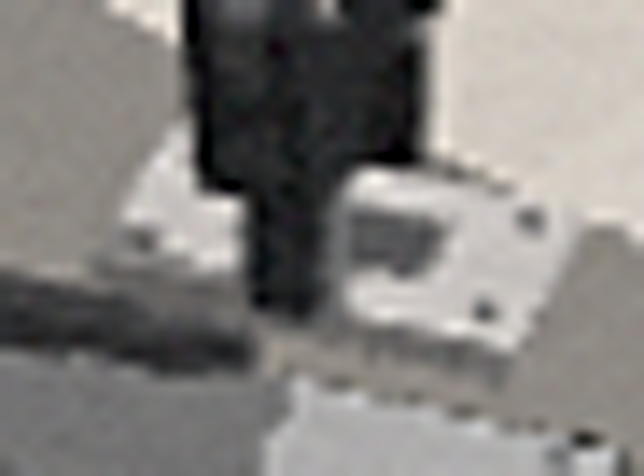

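The plate is held centred: the hole measured relative to the TCP matches the plate's own pattern to under 1 mm. The reported z reads about 20 mm low, so the apron corresponds to a reported z of about 0. I'll lay the plate at fixture x = −90, with its front just short of the cheeks.

```bash
python3 -c "
from h import *
go([.480,-.0663,.000],173.6)"; python3 -m creep '{"dr":[[0,0,0],[0,0,0],[0,0,0],[0,0,0],[0,0,0],[0,0,0],[0,0,0]],"delta_pos":[[16.9,0,-1.5],[16.9,20,-1.5],[16.9,40,-1.5],[16.9,50,-1.5],[16.9,55,-1.5],[16.9,57,-1.5],[16.9,57,-1.5]],"hand":[0.3,0.3,0.3,0.3,0.3,0.3,0.3]}'; python3 -c "
from h import *
st();go([.480,-.0663,.000],173.6)"
```

```text
delta [16.9 60.3  1.9] dr [0.05 0.18 0.12]
clock: 10.45
position: [0.4806, -0.0627, 0.0035]
orientation: [-1.572, -0.002, 3.033]
force: [0.5, -0.6, -0.3]
finger_gap: 0.0468
10.45 [ 0.4806 -0.0627  0.0035] [-9.005e+01 -1.100e-01  1.738e+02] [ 0.48 -0.59 -0.33] 0.046782247259747924
delta [0.2 3.5 3.7] dr [0.05 0.2  0.11]
```

```bash
python3 -m creep '{"dr":[[0,0.2,0],[0,0.2,0],[0,0.2,0],[0,0.2,0]],"delta_pos":[[0,0,3.6],[0,1,3.6],[0,2,3.6],[0,2,3.6]],"hand":[0.3,0.3,0.3,0.3]}'; python3 -m creep '{"dr":[[0,0,0],[0,0,0],[0,0,0]],"delta_pos":[[0,0.8,0],[0,1.6,0],[0,1.6,0]],"hand":[0.3,0.3,0.3]}'
```

```text
clock: 10.85
position: [0.4803, -0.0663, 0.0015]
orientation: [-1.572, -0.002, 3.03]
force: [0.8, 0.1, -1.9]
finger_gap: 0.0465
clock: 11.15
position: [0.4802, -0.0663, -0.0002]
orientation: [-1.572, -0.002, 3.03]
force: [0.7, 0.5, -0.9]
finger_gap: 0.047
```

```bash
python3 -m creep '{"dr":[[0,0,0],[0,0,0],[0,0,0]],"delta_pos":[[0,0.7,0],[0,1.2,0],[0,1.2,0]],"hand":[0.3,0.3,0.3]}'
```

```text
clock: 11.45
position: [0.4803, -0.0663, -0.0007]
orientation: [-1.571, -0.001, 3.03]
force: [-3.0, 0.1, 11.4]
finger_gap: 0.047
```

```bash
python3 -m creep '{"dr":[[0,0,0],[0,0,0],[0,0,0],[0,0,0],[0,0,0],[0,0,0],[0,0,0],[0,0,0],[0,0,0],[0,0,0],[0,0,0],[0,0,0]],"delta_pos":[[0,-0.7,0],[0,-0.7,0],[0,-0.7,0],[0,-0.7,0],[0,-0.7,0],[0,-5,0],[0,-20,0],[0,-45,0],[0,-70,0],[45,-70,0],[90,-70,0],[90,-70,0]],"hand":[0.4,0.6,0.7,0.75,0.75,0.75,0.75,0.75,0.75,0.3,0,0]}'; python3 - <<'E'
from h import *
st()
s=eyes.get_image("side")[:,:,::-1]; t=eyes.get_image("top")[:,:,::-1]
cv2.imwrite("pics/q_s.png",s); cv2.imwrite("pics/q_t.png",t)
a=np.radians(-6.3); c,d=np.cos(a),np.sin(a); O=np.array([.5695,-.0762])
for n,im in(("side",s),("top",t)):
    g=cv2.cvtColor(np.ascontiguousarray(im),cv2.COLOR_BGR2GRAY)
    q=proj(n,[[.480,-.0663,.035]])[0]; print(n,"expected rect at",q.round(1))
    x,y=(q-[22,18]).astype(int); k=(g[y:y+36,x:x+44]<105).astype(np.uint8)
    N,l,stt,ce=cv2.connectedComponentsWithStats(k)
    for i in range(1,N):
        if stt[i,4]>3:
            w=ray(n,ce[i]+[x,y],.035)[:2]-O; print(stt[i],(ce[i]+[x,y]).round(1),"fix xy",(c*w[0]+d*w[1]).round(4),(-d*w[0]+c*w[1]).round(4))
E
```

```text
clock: 12.65
position: [0.3835, -0.0564, 0.0689]
orientation: [-1.569, -0.008, 3.03]
force: [1.1, -1.1, -0.7]
finger_gap: 0.0207
12.65 [ 0.3835 -0.0564  0.0689] [-89.89  -0.46 173.63] [ 1.05 -1.11 -0.66] 0.02073143506192429
side expected rect at [351.4 181.9]
[ 0  6 12  6 55] [334.1 171.8] fix xy -0.0268 -0.0285
[15 16 14  7 56] [350.9 181.5] fix xy -0.0882 -0.0009
[ 0 21 29 15 91] [342.2 191.5] fix xy -0.0784 0.0512
[ 5 21 25  8 42] [344.5 187.2] fix xy -0.0786 0.0304
[31 28  3  3  6] [360.7 191.7] fix xy -0.1286 0.0341
[ 0 31 19  5 44] [336.3 196.7] fix xy -0.07 0.0786
top expected rect at [354.8 225.2]
[   5    0   39   36 1056] [357.7 227.7] fix xy -0.097 -0.0096
[18  5  2  3  6] [350.5 213. ] fix xy -0.0533 0.0164
[28  6  2  3  4] [360.2 214. ] fix xy -0.0535 -0.014
```

```bash
python3 -c "
from h import *
go([.4105,-.0588,-.010],173.7)"
```

```text
delta [-20.4  79.9   0.1] dr [-0.01 -0.1   0.06]
```

```bash
python3 -m creep '{"dr":[[0,0,0],[0,0,0],[0,0,0],[0,0,0],[0,0,0],[0,0,0],[0,0,0]],"delta_pos":[[-20.4,0,0],[-20.4,30,0],[-20.4,55,0],[-20.4,70,0],[-20.4,78,0],[-20.4,80,0],[-20.4,80,0]],"hand":[0,0,0,0,0,0,0]}';python3 -m creep '{"dr":[[0,0,0],[0,0,0],[0,0,0],[0,0,0]],"delta_pos":[[0,1.5,0],[0,3,0],[0,4,0],[0,4,0]],"hand":[0,0,0,0]}';python3 -m creep '{"dr":[[0,0,0],[0,0,0],[0,0,0],[0,0,0]],"delta_pos":[[0,1.5,0],[0,2.5,0],[0,2.5,0],[0,2.5,0]],"hand":[0,0,0,0]}'
```

```text
clock: 13.45
position: [0.4113, -0.0587, -0.0099]
orientation: [-1.571, -0.001, 3.03]
force: [-0.6, 0.4, 0.1]
finger_gap: -0.0001
clock: 13.85
position: [0.4113, -0.0587, -0.0138]
orientation: [-1.571, -0.0, 3.03]
force: [0.1, -0.1, 0.0]
finger_gap: 0.0
clock: 14.25
position: [0.4113, -0.0587, -0.0163]
orientation: [-1.571, -0.0, 3.03]
force: [0.2, -0.0, -0.6]
finger_gap: -0.0001
```

```bash
python3 -m creep '{"dr":[[0,0,0],[0,0,0],[0,0,0],[0,0,0]],"delta_pos":[[0,1,0],[0,2,0],[0,2,0],[0,2,0]],"hand":[0,0,0,0]}';python3 -m creep '{"dr":[[0,0,0],[0,0,0],[0,0,0]],"delta_pos":[[0,0.7,0],[0,1.5,0],[0,1.5,0]],"hand":[0,0,0]}'
```

```text
clock: 14.65
position: [0.4112, -0.0587, -0.0184]
orientation: [-1.571, -0.001, 3.03]
force: [0.1, 0.5, -0.6]
finger_gap: -0.0002
clock: 14.95
position: [0.4111, -0.0587, -0.02]
orientation: [-1.571, -0.001, 3.03]
force: [-0.7, 0.3, 0.8]
finger_gap: 0.0
```

```bash
python3 -m creep '{"dr":[[0,0,0],[0,0,0],[0,0,0]],"delta_pos":[[0,0.7,0],[0,1.2,0],[0,1.2,0]],"hand":[0,0,0]}';python3 -m creep '{"dr":[[0,0,0],[0,0,0],[0,0,0]],"delta_pos":[[0,0.7,0],[0,1.2,0],[0,1.2,0]],"hand":[0,0,0]}'
```

```text
clock: 15.25
position: [0.4111, -0.0587, -0.0213]
orientation: [-1.571, -0.001, 3.03]
force: [0.4, 0.5, -0.5]
finger_gap: -0.0
clock: 15.55
position: [0.4111, -0.0587, -0.0225]
orientation: [-1.571, -0.001, 3.03]
force: [-0.3, 0.7, -0.0]
finger_gap: 0.0001
```

```bash
python3 -m creep '{"dr":[[0,0,0],[0,0,0],[0,0,0]],"delta_pos":[[0,0.7,0],[0,1.4,0],[0,1.4,0]],"hand":[0,0,0]}';python3 -m creep '{"dr":[[0,0,0],[0,0,0],[0,0,0]],"delta_pos":[[0,0.7,0],[0,1.4,0],[0,1.4,0]],"hand":[0,0,0]}'
```

```text
clock: 15.85
position: [0.411, -0.0587, -0.024]
orientation: [-1.571, -0.001, 3.03]
force: [-0.0, 0.6, -0.3]
finger_gap: -0.0002
clock: 16.15
position: [0.4109, -0.0587, -0.0255]
orientation: [-1.571, -0.001, 3.03]
force: [-0.3, 0.4, 0.2]
finger_gap: -0.0002
```

```bash
python3 - <<'E'
from h import *
s=eyes.get_image("side")[:,:,::-1]; st(); p=env.state()["position"]
for z in(0,.02):
    q=proj("side",[[p[0],p[1],z]])[0]; print(z,q.round(1))
x,y=int(q[0])-14,int(q[1])-22
g=cv2.cvtColor(np.ascontiguousarray(s),cv2.COLOR_BGR2GRAY)[y:y+36,x:x+28]
print(x,y); print("\n".join(" ".join(f"{v:3d}" for v in r) for r in g))
E
```

```text
16.2 [ 0.411  -0.0587 -0.0254] [-8.9990e+01 -6.0000e-02  1.7362e+02] [ 0.29  0.34 -0.31] -2.5631669205734737e-05
0 [373.5 196.1]
0.02 [374.  190.9]
359 168
142 139 140 141 139 140 141 135  52  31  36  33  38  38  34  41  37  36  31  28  39  34  22  91 192 222 211 212
137 137 141 140 138 140 146 134  44  24  35  38  18  37  35  37  48  45  42  45  62  49  26 114 229 216 212 211
138 136 141 139 144 141 147 138  39  26  39  36  38  21  27  41  48  44  46  56  57  48  44 131 227 208 210 207
139 141 142 141 140 142 146 137  17  27  45  63  75  68  54  51  48  50  41  40  41  42  44 134 224 209 206 204
142 139 142 142 142 142 144 138  65  17  33  49  60  61  50  46  49  43  43  25  31  34  69 166 227 215 212 211
141 141 141 135 136 140 142 152 139  11  50  82  62  65  53  47  44  42  38  19  33  32  50 107 174 228 221 219
142 144 144 142 140 143 142 144 107   2  43  95  96  68  46  39  39  42  38  35  27  20  70 119 143 145 143 167
140 135 139 138 142 141 145 135 108   8  59 106  95  66  49  36  39  47  37  35  31  37  67 128 141 140 138 138
140 139 139 137 141 137 141 137 106  20  61  98 
[... 2387 characters left out ...]
 207 144 136 134 134 135 166
150 222 216 214 213 211 215 211 213 207 212 209 215 216 214 213 211 214 215 219 205 140 139 137 143 142 145 143
192 219 215 212 212 212 211 212 216 211 215 211 210 209 207 209 207 207 209 213 205 129 136 142 142 144 146 141
221 211 209 210 210 211 211 211 209 210 216 215 212 209 211 213 207 209 212 196 132 126 133 140 139 138 137 140
215 210 209 213 209 211 211 213 208 210 208 207 208 211 211 211 211 213 216 219 193 126 126 131 132 139 143 141
210 209 209 209 212 210 208 213 209 210 209 210 211 210 209 211 215 210 210 215 215 214 219 203 128 133 135 140
214 209 208 209 211 212 211 210 212 210 211 208 210 209 211 210 208 210 212 213 214 214 216 216 216 202 127 136
```

```bash
python3 -m creep '{"dr":[[0,0,0],[0,0,0],[0,0,0]],"delta_pos":[[0,0.7,0],[0,1.4,0],[0,1.4,0]],"hand":[0,0,0]}';python3 -m creep '{"dr":[[0,0,0],[0,0,0],[0,0,0]],"delta_pos":[[0,0.7,0],[0,1.4,0],[0,1.4,0]],"hand":[0,0,0]}';python3 -m creep '{"dr":[[0,0,0],[0,0,0],[0,0,0]],"delta_pos":[[0,0.7,0],[0,1.4,0],[0,1.4,0]],"hand":[0,0,0]}'
```

```text
clock: 16.5
position: [0.4109, -0.0587, -0.0269]
orientation: [-1.571, -0.001, 3.03]
force: [0.5, -0.2, 0.2]
finger_gap: -0.0005
clock: 16.8
position: [0.4109, -0.0587, -0.0284]
orientation: [-1.571, -0.001, 3.03]
force: [0.6, 0.8, -0.8]
finger_gap: -0.0003
clock: 17.1
position: [0.4108, -0.0587, -0.0299]
orientation: [-1.571, -0.002, 3.03]
force: [0.5, -0.3, -0.6]
finger_gap: 0.0001
```

```bash
python3 -m creep '{"dr":[[0,0,0],[0,0,0],[0,0,0]],"delta_pos":[[0,0.7,0],[0,1.4,0],[0,1.4,0]],"hand":[0,0,0]}';python3 -m creep '{"dr":[[0,0,0],[0,0,0],[0,0,0]],"delta_pos":[[0,0.7,0],[0,1.4,0],[0,1.4,0]],"hand":[0,0,0]}';python3 -m creep '{"dr":[[0,0,0],[0,0,0],[0,0,0]],"delta_pos":[[0,0.7,0],[0,1.4,0],[0,1.4,0]],"hand":[0,0,0]}'
```

```text
clock: 17.4
position: [0.4109, -0.0587, -0.0302]
orientation: [-1.57, -0.001, 3.03]
force: [-6.2, 0.8, 27.7]
finger_gap: -0.0
clock: 17.7
position: [0.4109, -0.0588, -0.0303]
orientation: [-1.569, 0.0, 3.031]
force: [-7.3, 0.0, 35.6]
finger_gap: -0.0
clock: 18.0
position: [0.4109, -0.0588, -0.0303]
orientation: [-1.568, 0.001, 3.031]
force: [-7.9, -0.0, 35.9]
finger_gap: 0.0002
```

The table is felt at a reported z of −0.030, so true tip height = reported + 30 mm. I'll raise to 29 mm true (reported −0.001) and close in on the plate's rear end.

```bash
cat >> h.py <<'E'
def fx():
    s=env.state(); a=np.radians(-6.3); w=s["position"][:2]-[.5695,-.0762]; c,d=np.cos(a),np.sin(a); f=s["force"]
    r=dict(t=round(s["clock"],2),x=c*w[0]+d*w[1],y=-d*w[0]+c*w[1],z=s["position"][2],push=-(c*f[0]+d*f[1]),side=-d*f[0]+c*f[1],fz=f[2]); return r
def pr(): print({k:round(float(v),4) for k,v in fx().items()},np.degrees(env.state()["orientation"]).round(2))
E
python3 -m creep '{"dr":[[0,0,0],[0,0,0],[0,0,0],[0,0,0],[0,0,0],[0,0,0],[0,0,0]],"delta_pos":[[0,-10,0],[0,-20,0],[0,-26,0],[0,-29.2,0],[-4,-29.2,0],[-8,-29.2,0],[-8,-29.2,0]],"hand":[0,0,0,0,0,0,0]}'; python3 -c "
from h import *
pr();go([.4105,-.0588,-.001],173.7)"
```

```text
clock: 18.7
position: [0.4196, -0.0596, -0.0013]
orientation: [-1.568, 0.001, 3.031]
force: [0.3, -0.4, 0.8]
finger_gap: -0.0
{'t': 18.7, 'x': -0.1508, 'y': 0.0001, 'z': -0.0013, 'push': -0.2978, 'side': -0.3889, 'fz': 0.7947} [-8.9840e+01  8.0000e-02  1.7366e+02]
delta [ 9.2 -0.3  0.2] dr [-0.16 -0.04 -0.08]
```

```bash
python3 -m creep '{"dr":[[0,0,0],[0,0,0],[0,0,0],[0,0,0],[0,0,0],[0,0,0],[0,0,0]],"delta_pos":[[-4,0,0],[-8,0,0],[-12,0,0],[-16,0,0],[-20,0,0],[-24,0,0],[-28,0,0]],"hand":[0,0,0,0,0,0,0]}'; python3 -c "
from h import *
pr()";python3 -m creep '{"dr":[[0,0,0],[0,0,0],[0,0,0],[0,0,0],[0,0,0],[0,0,0],[0,0,0]],"delta_pos":[[-3,0,0],[-6,0,0],[-9,0,0],[-12,0,0],[-15,0,0],[-18,0,0],[-20,0,0]],"hand":[0,0,0,0,0,0,0]}'; python3 - <<'E'
from h import *
pr()
s=eyes.get_image("side")[:,:,::-1]; cv2.imwrite("pics/r_s.png",s)
r=fx()
a=np.radians(-6.3); c,d=np.cos(a),np.sin(a); O=np.array([.5695,-.0762])
xc=r["x"]+.056; q=proj("side",[[O[0]+c*xc,O[1]+d*xc,.035]])[0]; print(q)
g=cv2.cvtColor(np.ascontiguousarray(s),cv2.COLOR_BGR2GRAY); x,y=(q-[22,14]).astype(int)
k=(g[y:y+28,x:x+44]<105).astype(np.uint8); N,l,t,ce=cv2.connectedComponentsWithStats(k)
for i in range(1,N):
    if t[i,4]>3:
        w=ray("side",ce[i]+[x,y],.035)[:2]-O; print(t[i],(ce[i]+[x,y]).round(1),(c*w[0]+d*w[1]).round(4),(-d*w[0]+c*w[1]).round(4))
E
```

```text
clock: 19.4
position: [0.4477, -0.0627, -0.0013]
orientation: [-1.568, 0.001, 3.031]
force: [-1.1, -0.1, -1.3]
finger_gap: -0.0001
{'t': 19.4, 'x': -0.1225, 'y': 0.0, 'z': -0.0013, 'push': 1.1019, 'side': -0.1979, 'fz': -1.2875} [-8.9840e+01  7.0000e-02  1.7366e+02]
clock: 20.1
position: [0.468, -0.0649, -0.0012]
orientation: [-1.568, 0.001, 3.031]
force: [-0.7, -0.7, -0.6]
finger_gap: 0.0001
{'t': 20.1, 'x': -0.1022, 'y': 0.0, 'z': -0.0012, 'push': 0.59, 'side': -0.7665, 'fz': -0.6197} [-8.9840e+01  8.0000e-02  1.7366e+02]
[337.11370808 178.70307151]
[ 30   0  14  22 218] [352.8 173.3] -0.0816 -0.0407
[  0   2  26   8 100] [324.8 169.8] 0.0032 -0.0288
[15 11 15  7 64] [336.5 178.1] -0.0433 -0.002
[  0  15  31  13 199] [326.3 186. ] -0.0273 0.0428
[ 8 14  2  2  4] [323.5 178.5] -0.0077 0.0126
```

The plate centre is at about −43 mm with the front over the lip, and the push force is around 1 N. I'll continue in guarded chunks.

```bash
cat > ck.py <<'E'
import sys
from h import *
pr(); sys.exit(fx()["push"]>float(sys.argv[1]))
E
python3 -m creep '{"dr":[[0,0,0],[0,0,0],[0,0,0],[0,0,0]],"delta_pos":[[-2,0,0],[-4,0,0],[-6,0,0],[-8,0,0]],"hand":[0,0,0,0]}' >/dev/null && python3 ck.py 6 && python3 -m creep '{"dr":[[0,0,0],[0,0,0],[0,0,0],[0,0,0]],"delta_pos":[[-2.5,0,0],[-5,0,0],[-7.5,0,0],[-10,0,0]],"hand":[0,0,0,0]}' >/dev/null && python3 ck.py 6 && python3 -m creep '{"dr":[[0,0,0],[0,0,0],[0,0,0],[0,0,0]],"delta_pos":[[-2.5,0,0],[-5,0,0],[-7.5,0,0],[-10,0,0]],"hand":[0,0,0,0]}' >/dev/null && python3 ck.py 6 && python3 -m creep '{"dr":[[0,0,0],[0,0,0],[0,0,0],[0,0,0]],"delta_pos":[[-2.5,0,0],[-5,0,0],[-7.5,0,0],[-10,0,0]],"hand":[0,0,0,0]}' >/dev/null && python3 ck.py 6
```

```text
{'t': 20.55, 'x': -0.0937, 'y': 0.0001, 'z': -0.0012, 'push': -0.8457, 'side': -0.3757, 'fz': -0.3457} [-8.9840e+01  1.1000e-01  1.7367e+02]False
```

```bash
sed -i 's/sys.exit(\(.*\))$/sys.exit(int(\1))/' ck.py
python3 -m creep '{"dr":[[0,0,0],[0,0,0],[0,0,0],[0,0,0]],"delta_pos":[[-2.5,0,0],[-5,0,0],[-7.5,0,0],[-10,0,0]],"hand":[0,0,0,0]}' >/dev/null && python3 ck.py 6 && python3 -m creep '{"dr":[[0,0,0],[0,0,0],[0,0,0],[0,0,0]],"delta_pos":[[-2.5,0,0],[-5,0,0],[-7.5,0,0],[-10,0,0]],"hand":[0,0,0,0]}' >/dev/null && python3 ck.py 6 && python3 -m creep '{"dr":[[0,0,0],[0,0,0],[0,0,0],[0,0,0]],"delta_pos":[[-2.5,0,0],[-5,0,0],[-7.5,0,0],[-10,0,0]],"hand":[0,0,0,0]}' >/dev/null && python3 ck.py 6 && python3 -m creep '{"dr":[[0,0,0],[0,0,0],[0,0,0],[0,0,0]],"delta_pos":[[-2.5,0,0],[-5,0,0],[-7.5,0,0],[-10,0,0]],"hand":[0,0,0,0]}' >/dev/null && python3 ck.py 6
```

```text
{'t': 20.95, 'x': -0.0835, 'y': 0.0001, 'z': -0.0012, 'push': 0.0216, 'side': -0.8481, 'fz': -0.2642} [-8.9840e+01  1.0000e-01  1.7366e+02]
{'t': 21.35, 'x': -0.0733, 'y': 0.0, 'z': -0.0012, 'push': 0.7853, 'side': -0.8633, 'fz': 0.0654} [-8.9840e+01  1.0000e-01  1.7366e+02]
{'t': 21.75, 'x': -0.0631, 'y': 0.0, 'z': -0.0012, 'push': 1.5368, 'side': -0.5943, 'fz': -0.6582} [-8.9840e+01  9.0000e-02  1.7366e+02]
{'t': 22.15, 'x': -0.053, 'y': 0.0, 'z': -0.0012, 'push': 1.5871, 'side': -0.7124, 'fz': 1.453} [-8.9840e+01  9.0000e-02  1.7366e+02]
```

```bash

python3 -m creep '{"dr":[[0,0,0],[0,0,0],[0,0,0],[0,0,0]],"delta_pos":[[-2.5,0,0],[-5,0,0],[-7.5,0,0],[-10,0,0]],"hand":[0,0,0,0]}' >/dev/null && python3 ck.py 6 && python3 -m creep '{"dr":[[0,0,0],[0,0,0],[0,0,0],[0,0,0]],"delta_pos":[[-2.5,0,0],[-5,0,0],[-7.5,0,0],[-10,0,0]],"hand":[0,0,0,0]}' >/dev/null && python3 ck.py 6 && python3 -m creep '{"dr":[[0,0,0],[0,0,0],[0,0,0],[0,0,0]],"delta_pos":[[-2,0,0],[-4,0,0],[-6,0,0],[-8,0,0]],"hand":[0,0,0,0]}' >/dev/null && python3 ck.py 6
python3 - <<'E'
from h import *
s=eyes.get_image("side")[:,:,::-1]; r=fx(); a=np.radians(-6.3); c,d=np.cos(a),np.sin(a); O=np.array([.5695,-.0762])
f=lambda x,y,z:proj("side",[[O[0]+c*x-d*y,O[1]+d*x+c*y,z]])[0].round(1)
print("rear edge expected",f(r["x"]+.0125,0,.036))
x,y=f(.0,0,.035).astype(int)-[40,22]; cv2.imwrite("pics/r2.png",cv2.resize(s[y:y+50,x:x+70],None,fx=11,fy=11,interpolation=cv2.INTER_CUBIC))
E
```

```text
{'t': 22.55, 'x': -0.0436, 'y': -0.0, 'z': -0.0012, 'push': 1.0473, 'side': -0.2695, 'fz': 0.1143} [-8.9830e+01  1.0000e-02  1.7366e+02]
{'t': 22.95, 'x': -0.0332, 'y': -0.0001, 'z': -0.0012, 'push': -0.1791, 'side': -0.1231, 'fz': -0.6004} [-8.9830e+01  3.0000e-02  1.7366e+02]
{'t': 23.35, 'x': -0.025, 'y': -0.0, 'z': -0.0012, 'push': 0.5992, 'side': 0.4731, 'fz': -0.9626} [-8.9830e+01  3.0000e-02  1.7366e+02]
rear edge expected [326.3 176.1]
```

View pics/r2.png

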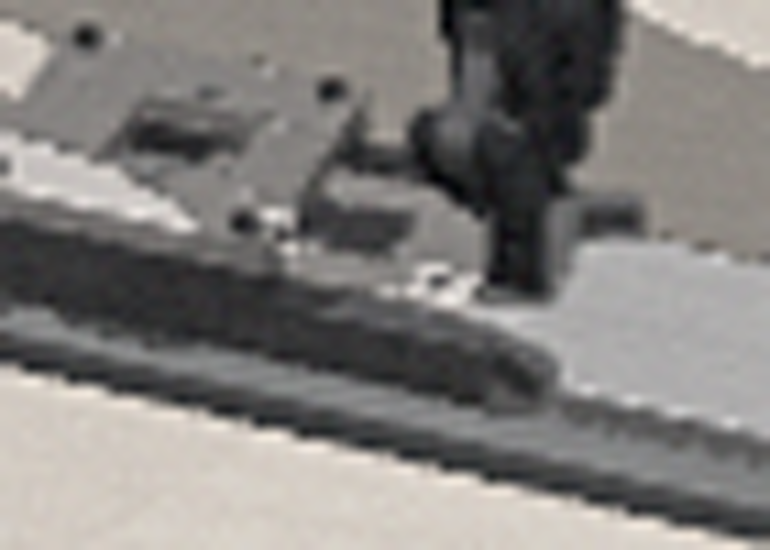

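The plate sits between the cheeks with its front under the guide and the finger close behind its rear end. From here I'll use small guarded steps to the drop and the stop.

```bash

python3 -m creep '{"dr":[[0,0,0],[0,0,0],[0,0,0],[0,0,0]],"delta_pos":[[-1,0,0],[-2,0,0],[-3,0,0],[-4,0,0]],"hand":[0,0,0,0]}' >/dev/null && python3 ck.py 5 && python3 -m creep '{"dr":[[0,0,0],[0,0,0]],"delta_pos":[[-0.5,0,0],[-1,0,0]],"hand":[0,0]}' >/dev/null && python3 ck.py 5 && python3 -m creep '{"dr":[[0,0,0],[0,0,0]],"delta_pos":[[-0.5,0,0],[-1,0,0]],"hand":[0,0]}' >/dev/null && python3 ck.py 5 && python3 -m creep '{"dr":[[0,0,0],[0,0,0]],"delta_pos":[[-0.5,0,0],[-1,0,0]],"hand":[0,0]}' >/dev/null && python3 ck.py 5 && python3 -m creep '{"dr":[[0,0,0]],"delta_pos":[[-0.6,0,0]],"hand":[0]}' >/dev/null && python3 ck.py 4 && python3 -m creep '{"dr":[[0,0,0]],"delta_pos":[[-0.6,0,0]],"hand":[0]}' >/dev/null && python3 ck.py 4 && python3 -m creep '{"dr":[[0,0,0]],"delta_pos":[[-0.6,0,0]],"hand":[0]}' >/dev/null && python3 ck.py 4 && python3 -m creep '{"dr":[[0,0,0]],"delta_pos":[[-0.6,0,0]],"hand":[0]}' >/dev/null && python3 ck.py 4 && python3 -m creep '{"dr":[[0,0,0]],"delta_pos":[[-0.6,0,0]],"hand":[0]}' >/dev/null && python3 ck.py 4 && python3 -m creep '{"dr":[[0,0,0]],"delta_pos":[[-0.6,0,0]],"hand":[0]}' >/dev/null && python3 ck.py 4
```

```text
{'t': 23.8, 'x': -0.0206, 'y': -0.0, 'z': -0.0012, 'push': 1.3245, 'side': 1.2313, 'fz': 0.1672} [-8.9830e+01  5.0000e-02  1.7366e+02]
{'t': 24.0, 'x': -0.0196, 'y': -0.0001, 'z': -0.0012, 'push': 0.8033, 'side': 0.5272, 'fz': -0.5272} [-8.9830e+01  4.0000e-02  1.7366e+02]
{'t': 24.2, 'x': -0.0185, 'y': -0.0, 'z': -0.0012, 'push': 1.201, 'side': -0.1484, 'fz': -0.2464} [-8.9830e+01  5.0000e-02  1.7366e+02]
{'t': 24.4, 'x': -0.0175, 'y': -0.0, 'z': -0.0012, 'push': 0.7516, 'side': 1.0428, 'fz': 0.1301} [-8.9830e+01  5.0000e-02  1.7366e+02]
{'t': 24.5, 'x': -0.0169, 'y': -0.0, 'z': -0.0012, 'push': -0.2303, 'side': 0.0888, 'fz': -0.3766} [-8.9830e+01  4.0000e-02  1.7366e+02]
{'t': 24.6, 'x': -0.0162, 'y': -0.0, 'z': -0.0012, 'push': -0.5923, 'side': -0.526, 'fz': 0.1342} [-8.9830e+01  4.0000e-02  1.7366e+02]
{'t': 24.7, 'x': -0.0156, 'y': -0.0001, 'z': -0.0012, 'push': 0.0702, 'side': 0.6849, 'fz': -0.1929} [-8.9830e+01  5.0000e-02  1.7366e+02]
{'t': 24.8, 'x': -0.0149, 'y': -0.0001, 'z': -0.0012, 'push': 1.7808, 'side': -0.2791, 'fz': -0.6113} [-8.9830e+01  5.0000e-02  1.7366e+02]
{'t': 24.9, 'x': -0.0143, 'y': -0.0, 'z': -0.0012, 'push': 0.1692, 'side': 0.9996, 'fz': -0.8131} [-8.9830e+01  4.0000e-02  1.7366e+02]
{'t': 25.0, 'x': -0.0136, 'y': -0.0, 'z': -0.0012, 'push': 0.15, 'side': -0.6058, 'fz': 0.0858} [-8.9830e+01  4.0000e-02  1.7366e+02]
```

```bash
G(){ python3 ck.py 3.5; }
python3 -m creep '{"dr":[[0,0,0]],"delta_pos":[[-0.5,0,0]],"hand":[0]}' >/dev/null && G && python3 -m creep '{"dr":[[0,0,0]],"delta_pos":[[-0.5,0,0]],"hand":[0]}' >/dev/null && G && python3 -m creep '{"dr":[[0,0,0]],"delta_pos":[[-0.5,0,0]],"hand":[0]}' >/dev/null && G && python3 -m creep '{"dr":[[0,0,0]],"delta_pos":[[-0.5,0,0]],"hand":[0]}' >/dev/null && G && python3 -m creep '{"dr":[[0,0,0]],"delta_pos":[[-0.5,0,0]],"hand":[0]}' >/dev/null && G && python3 -m creep '{"dr":[[0,0,0]],"delta_pos":[[-0.5,0,0]],"hand":[0]}' >/dev/null && G && python3 -m creep '{"dr":[[0,0,0]],"delta_pos":[[-0.5,0,0]],"hand":[0]}' >/dev/null && G && python3 -m creep '{"dr":[[0,0,0]],"delta_pos":[[-0.5,0,0]],"hand":[0]}' >/dev/null && G && python3 -m creep '{"dr":[[0,0,0]],"delta_pos":[[-0.5,0,0]],"hand":[0]}' >/dev/null && G && python3 -m creep '{"dr":[[0,0,0]],"delta_pos":[[-0.5,0,0]],"hand":[0]}' >/dev/null && G && python3 -m creep '{"dr":[[0,0,0]],"delta_pos":[[-0.5,0,0]],"hand":[0]}' >/dev/null && G && python3 -m creep '{"dr":[[0,0,0]],"delta_pos":[[-0.5,0,0]],"hand":[0]}' >/dev/null && G && python3 -m creep '{"dr":[[0,0,0]],"delta_pos":[[-0.5,0,0]],"hand":[0]}' >/dev/null && G && python3 -m creep '{"dr":[[0,0,0]],"delta_pos":[[-0.5,0,0]],"hand":[0]}' >/dev/null && G && python3 -m creep '{"dr":[[0,0,0]],"delta_pos":[[-0.5,0,0]],"hand":[0]}' >/dev/null && G && python3 -m creep '{"dr":[[0,0,0]],"delta_pos":[[-0.5,0,0]],"hand":[0]}' >/dev/null && G && python3 -m creep '{"dr":[[0,0,0]],"delta_pos":[[-0.5,0,0]],"hand":[0]}' >/dev/null && G && python3 -m creep '{"dr":[[0,0,0]],"delta_pos":[[-0.5,0,0]],"hand":[0]}' >/dev/null && G
```

```text
{'t': 25.1, 'x': -0.0131, 'y': -0.0, 'z': -0.0012, 'push': 0.6981, 'side': 0.0271, 'fz': 0.2771} [-8.9830e+01  4.0000e-02  1.7366e+02]
{'t': 25.2, 'x': -0.0126, 'y': -0.0001, 'z': -0.0012, 'push': 0.9182, 'side': -0.2765, 'fz': -0.2237} [-8.9830e+01  3.0000e-02  1.7365e+02]
{'t': 25.3, 'x': -0.0121, 'y': -0.0001, 'z': -0.0012, 'push': 0.6493, 'side': -0.2304, 'fz': 0.9015} [-8.9830e+01  3.0000e-02  1.7366e+02]
{'t': 25.4, 'x': -0.0116, 'y': -0.0, 'z': -0.0012, 'push': 1.0547, 'side': -0.804, 'fz': 0.135} [-8.9830e+01  3.0000e-02  1.7366e+02]
{'t': 25.5, 'x': -0.011, 'y': -0.0001, 'z': -0.0012, 'push': 0.933, 'side': 0.0328, 'fz': -0.8955} [-8.9830e+01  3.0000e-02  1.7366e+02]
{'t': 25.6, 'x': -0.0105, 'y': -0.0001, 'z': -0.0012, 'push': 1.2956, 'side': -0.8845, 'fz': 0.1318} [-8.9830e+01  3.0000e-02  1.7366e+02]
{'t': 25.7, 'x': -0.0099, 'y': -0.0001, 'z': -0.0012, 'push': -0.6715, 'side': 0.7568, 'fz': 0.0236} [-8.9830e+01  3.0000e-02  1.7366e+02]
{'t': 25.8, 'x': -0.0094, 'y': -0.0, 'z': -0.0012, 'push': 0.3156, 'side': -0.9069, 'fz': -0.3445} [-8.9830e+01  3.0000e-02  1.7366e+02]

[... 401 characters left out ...]
  1.7366e+02]
{'t': 26.2, 'x': -0.0072, 'y': -0.0001, 'z': -0.0012, 'push': 0.2038, 'side': 0.6344, 'fz': 0.2644} [-8.9830e+01  3.0000e-02  1.7366e+02]
{'t': 26.3, 'x': -0.0067, 'y': -0.0, 'z': -0.0012, 'push': 1.183, 'side': -0.8976, 'fz': 0.301} [-8.9830e+01  2.0000e-02  1.7366e+02]
{'t': 26.4, 'x': -0.0065, 'y': -0.0001, 'z': -0.0013, 'push': 2.7608, 'side': 0.3823, 'fz': 1.5529} [-8.9820e+01 -1.0000e-02  1.7366e+02]
{'t': 26.5, 'x': -0.0065, 'y': -0.0001, 'z': -0.0013, 'push': 3.4562, 'side': -0.0832, 'fz': 3.0495} [-8.9820e+01 -7.0000e-02  1.7366e+02]
{'t': 26.6, 'x': -0.0065, 'y': -0.0001, 'z': -0.0013, 'push': 4.1388, 'side': 0.2327, 'fz': 2.9495} [-8.9810e+01 -1.2000e-01  1.7367e+02]
```

```bash

python3 -m creep '{"dr":[[0,0,0],[0,0,0]],"delta_pos":[[-0.7,0,0],[-0.7,0,0]],"hand":[0,0]}' >/dev/null; python3 ck.py 7.5 && python3 -m creep '{"dr":[[0,0,0],[0,0,0]],"delta_pos":[[-0.9,0,0],[-0.9,0,0]],"hand":[0,0]}' >/dev/null && python3 ck.py 7.5 && python3 -m creep '{"dr":[[0,0,0],[0,0,0]],"delta_pos":[[-1.1,0,0],[-1.1,0,0]],"hand":[0,0]}' >/dev/null && python3 ck.py 7.5
```

```text
{'t': 26.8, 'x': -0.0066, 'y': -0.0001, 'z': -0.0014, 'push': 5.3191, 'side': 0.8698, 'fz': 4.6146} [-89.8   -0.19 173.68]
{'t': 27.0, 'x': -0.0066, 'y': -0.0001, 'z': -0.0015, 'push': 6.4579, 'side': 0.7682, 'fz': 4.5264} [-89.78  -0.29 173.68]
{'t': 27.2, 'x': -0.0066, 'y': -0.0001, 'z': -0.0016, 'push': 6.1937, 'side': 0.1876, 'fz': 5.5731} [-89.76  -0.41 173.69]
```

```bash

python3 -m creep '{"dr":[[0,0,0],[0,0,0]],"delta_pos":[[-1.4,-0.3,0],[-1.4,-0.3,0]],"hand":[0,0]}' >/dev/null; python3 ck.py 9 && python3 -m creep '{"dr":[[0,0,0],[0,0,0]],"delta_pos":[[-1.8,-0.4,0],[-1.8,-0.4,0]],"hand":[0,0]}' >/dev/null && python3 ck.py 9
```

```text
{'t': 27.4, 'x': -0.0067, 'y': -0.0002, 'z': -0.0016, 'push': 6.7203, 'side': -0.5412, 'fz': 4.881} [-89.74  -0.56 173.69]
{'t': 27.6, 'x': -0.0068, 'y': -0.0002, 'z': -0.0016, 'push': 8.5499, 'side': -0.1563, 'fz': 5.1254} [-89.72  -0.76 173.71]
```

```bash

python3 -m creep '{"dr":[[0,0,0],[0,0,0],[0,0,0]],"delta_pos":[[-2.1,-0.5,0],[-2.1,-0.5,0],[-2.1,-0.5,0]],"hand":[0,0,0]}' >/dev/null; python3 ck.py 9; python3 -m creep '{"dr":[[0,0,0],[0,0,0],[0,0,0]],"delta_pos":[[-2.2,-0.5,0],[-2.2,-0.5,0],[-2.2,-0.5,0]],"hand":[0,0,0]}' >/dev/null; python3 ck.py 9; python3 - <<'E'
from h import *
s=eyes.get_image("side")[:,:,::-1]; a=np.radians(-6.3); c,d=np.cos(a),np.sin(a); O=np.array([.5695,-.0762])
P=lambda x,y,z:proj("side",[[O[0]+c*x-d*y,O[1]+d*x+c*y,z]])[0]
# near-rear hole and rear part of the dark rectangle
g=cv2.cvtColor(np.ascontiguousarray(s),cv2.COLOR_BGR2GRAY)
q=P(.0155,.016,.033); print("expected near-rear hole (centre .0515)",q.round(1))
x,y=(q-[12,8]).astype(int); print(x,y); print("\n".join(" ".join(f"{v:3d}" for v in r) for r in g[y:y+16,x:x+26]))
E
```

```text
{'t': 27.9, 'x': -0.0069, 'y': -0.0002, 'z': -0.0015, 'push': 8.3649, 'side': 0.6673, 'fz': 5.7345} [-89.69  -0.98 173.72]
{'t': 28.2, 'x': -0.007, 'y': -0.0002, 'z': -0.0015, 'push': 9.054, 'side': 1.4684, 'fz': 6.2087} [-89.66  -1.21 173.73]
expected near-rear hole (centre .0515) [315.8 178.1]
303 170
136 161 143 181 205 208 177  75 112 142 144 142 130 123 161 107  60  41  31  21  41  40  70  95  95 116
213 216 191 133 137 155 147  61  90 112 128 142 137 134 141 130  91  47  36  25  32  40  74 112 112  83
 96  88 120 134 131  81  80  57  61  62  67 105 135 136 137 131  78  53  29  32  26  39  71  96 115  75
 33  36  80 137 109  72  51  59  60  61  99 136 135 133 135 142 123  47  27  29  29  29  73 109 127 143
115  87 107 137  70  61  59  57  58  73 115 134 130 134 136 137 131  64  23  35  28  37  74 102 119 165
 96  99 111  91  96 116  86  71  65 100 133 128 131 127 132 132 129  71  24  30  33  28  60 104 117 163
105 104  96  83 100 140 139 136 129 155 195 122 125 125 128 132 124  59  20  36  32  28  53  94 110 152
 77 104  95  80  88 145 139 135 131 150 207 200 194 173 190 128 125
[... 168 characters left out ...]
  87 103 129 141 185 165 210 219 222 145  97 120 117 140 168 155 162 178 184
 46  53  59  81  92  98  98  89  90  87  89  97  99 130 131 161 154 182 170 136 200 181 182 182 181 179
 49  51  57  63  48  50  51  58  83 102  92  88  91  87  92  92 103 123 106 126 172 187 189 186 188 182
 53  53  55  53  55  53  58  50  49  55  59  64  79  83 100  93  88  90  88  86  94 101 122 130 166 188
 52  58  50  49  56  54  56  52  57  55  50  57  56  49  53  54  65  87 102  92  93  87  89  87 100 133
 50  40  51  58  53  48  50  59  53  55  57  62  51  55  47  48  48  55  57  51  66  82  94  76  89  95
122 107 101  65  47  48  36  52  49  46  51  48  48  51  52  54  55  50  59  47  52  49  58  63  46  70
```

The hole shows at (316,178), against (315.8,178.1) predicted for a flat plate centred at 51.5 mm. The push is 9 N and the plate moves no further. I'll retreat and check.

```bash

python3 -m creep '{"dr":[[0,0,0],[0,0,0],[0,0,0],[0,0,0],[0,0,0],[0,0,0],[0,0,0],[0,0,0],[0,0,0],[0,0,0]],"delta_pos":[[1,-0.5,0],[4,-0.5,0],[8,-1,0],[12,-1,0],[12,-10,0],[12,-30,0],[12,-60,0],[12,-90,0],[12,-110,0],[12,-110,0]],"hand":[0,0,0,0,0,0,0,0,0,0]}'; python3 - <<'E'
from h import *
t=eyes.get_image("top")[:,:,::-1]; s=eyes.get_image("side")[:,:,::-1]; st(); a=np.radians(-6.3); c,d=np.cos(a),np.sin(a); O=np.array([.5695,-.0762])
cv2.imwrite("pics/f_s.png",s)
for n,im in(("side",s),("top",t)):
  g=cv2.cvtColor(np.ascontiguousarray(im),cv2.COLOR_BGR2GRAY)
  for lx,ly in((.0155,.016),(.0155,-.016)):
    q=proj(n,[[O[0]+c*lx-d*ly,O[1]+d*lx+c*ly,.033]])[0]; x,y=q.round().astype(int)
    print(n,q.round(1),x-4,y-3); print("\n".join(" ".join(f"{v:3d}" for v in r) for r in g[y-3:y+4,x-4:x+5]))
E
```

```text
clock: 29.25
position: [0.5553, -0.0738, 0.1125]
orientation: [-1.565, -0.015, 3.032]
force: [0.4, -0.1, 0.2]
finger_gap: 0.0003
29.35 [ 0.5533 -0.0741  0.1093] [-89.65  -1.14 173.72] [ 0.1  -1.14 -0.64] -6.019669591179641e-05
side [315.8 178.1] 312 175
154 201 195 193 190 190 192 193 182
194 199 198 195 200 195 194 194 175
200 202 200 191 164 201 204 186 133
204 206 192 120  88 180 198 178 151
125 136 177 165 208 214 214 149 164
 90  88  96 100 127 135 156 153 183
 96  90  89  87  88  86  93  96 118
side [319.5 171.9] 315 169
145  89  66  31  29  46  64  81  99
199 199 201 199 168 156  74  66  42
200 198 203 186 142 171 203 206 177
200 199 196 181 114 155 204 193  93
196 196 198 195 189 196 196 169 143
194 194 193 193 196 206 207 144 160
193 190 190 192 193 182 157 150 168
top [352.4 191.6] 348 189
 33  32  25  26  51 102 115 103  50
 28  26  27  28  27  40  95 115  75
 28  28  28  29  28  27  40  70  75
 37  28  28  28  27  48  30  28  40
 64  85  57  74  76 131  66  31  27
 88 137 128 142 140 182 129  49  28
 89 153 152 156 159 170 151  88  71
top [362.6 192.6] 359 190
 44  49  43  42  44  44  45  46  47
 45  55  42  43  45  44  45  46  48
 45  59  46  43  43  44  44  46  47
 47  57  48  42  43  45  44  45  46
 49  54  43  41  43  44  44  46  46
 43  44  35  37  42  41  44  45  45
 42  66  75  53  43  43  44  44  45
```

Both rear holes sit within about half a pixel of the prediction for a plate flat and centred at x = 51.5, y = 0. I'll settle and hand in.

```bash
python3 -m creep '{"dr":[[0,0,0],[0,0,0],[0,0,0],[0,0,0]],"delta_pos":[[0,0,0],[0,0,0],[0,0,0],[0,0,0]],"hand":[0,0,0,0]}'; python3 -c "
from h import *
print(env.hand_in())"
```

```text
clock: 29.75
position: [0.553, -0.074, 0.1088]
orientation: [-1.565, -0.021, 3.032]
force: [-0.6, 0.3, 0.1]
finger_gap: -0.0001
the job is handed in; nothing more can be done
None
```

The larger die plate is in the fixture's pocket against the back stop, and the job was handed in at about 29.8 s. I laid it on the apron at x ≈ −89 mm, y ≈ 0, and pushed it with closed fingertips over the lip and under the guide plate. It met the stop with its centre at x ≈ 51.5 mm.

**Press on the stop:** I built the push up to 9 N, a little under the 10 N asked. With an upward force of about 6 N on the tool, the total is about 11 N. It was sampled only at the end of each short move, and no reading in the pocket came near 20 N. The tool slowly tilted to 1.2° while pressing, but the contact stayed put to within about 0.5 mm.

**Last check:** After I backed off, the side view showed both rear holes within about half a pixel of the prediction for a plate lying flat and centred at x = 51.5 mm, y = 0. The tool force was near zero. The top view was blocked by the arm, so it could not confirm this. I did not check the other loose things again at the end, and I saw no sign of touching any of them.

**What disagreed:**
- **Tool height:** The reported tool height was about 30 mm too low, found by touching the table. The first grasp closed above the plate for this reason, and a second one succeeded.
- **Finger gap:** The gap read 47 mm while holding the 50 mm plate.
- **Table touch:** Feeling for the table pressed it with up to 36 N at the fingertips.

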